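# Push the food processor and the container stack back against the ledge

### The job

Clear the front of the counter by pushing only: push the food processor back by its motor base until its back is flat against the raised ledge, and push the stack of containers, by the lower one, so that it too stands flat against the ledge and right up against the processor's side. Do not lift or tip anything, keep off the processor's bowl and the upper container, which must stay on top of the lower one, and leave the tongs, the spatula and the pepper mill where they are.

Things in the scene. Friction and masses are not known exactly. Their poses are not given: they have to be found in the camera images.
- ledge: Fixed white quartz upstand with an oak cap along the far side of the counter, 1300 mm long, 100 mm high, 120 mm deep, upright flat front face. Origin: middle of the foot of its front face, on the counter (z 0). x points away from the robot, into the ledge; y runs along the face to the robot's left. Stands up to 0.05 rad askew.
- processor: Squat food processor, 0.75 to 0.95 kg, loose; a push of 6 to 13 N (20 N briefly) slides it. Grey motor base 165 mm deep (x) by 156 mm wide (y), flat upright sides 6 to 58 mm up; its front 48 mm is a low apron with black pads (60 mm high), behind it a deck 72 mm high bears the bowl. Origin: centre of the base, on the counter. x points to its flat back, -x to the apron (robot side), y to its left.
- bowl: The processor's clear bowl with black lid and feed tube, fixed on the base, not to be touched: from 72 mm up, 100 mm across at the bottom, 116 at the top; lid 120 mm across, 150 to 162 mm up; tube to 197 mm; black handle at the rear left, inside the base's outline. Origin: on the counter under the bowl's axis, 22 mm from the base's centre towards its back.
- lower_container: Lower, larger clear snap-lid container, loose, 0.18 to 0.29 kg: 160 mm (x) by 110 mm (y) over the lid, 48 mm high; the lid's edge fills the top 10 mm, the walls below stand 4 mm farther in. Origin: centre of its underside, on the counter. +x end faces the ledge. Stands left or right of the processor. A 3 mm rim on its lid keeps the upper container in place.
- upper_container: Upper, smaller clear snap-lid container, loose, about 0.1 kg, 120 mm (x) by 80 mm (y), 42 mm high, standing inside the rim on the lower one's lid with 2 mm of play, its top 90 mm above the counter. Origin: centre of its underside. Not to be touched.
- processor_back_left (a point): Point on the flat back of the processor's base, 70 mm left (+y) of the middle, 30 mm up, 82.5 mm from the origin along x.
- processor_back_right (a point): The same, 70 mm to the right (-y).
- container_back_left (a point): Point on the ledge-side (+x) edge of the lower container's lid, 50 mm left (+y) of the middle, 43 mm up, 80 mm from the origin along x.
- container_back_right (a point): The same, 50 mm to the right (-y).
- pepper_mill: Bystander: dark wooden pepper mill, 54 mm across, 152 mm high, standing loose on the other side of the processor from the containers. Origin: centre of its foot.
- tongs: Bystander: steel kitchen tongs lying on the counter near its front, about 255 mm long (x, tips to +x), 50 mm wide, 22 mm high. Origin: near the middle, on the counter.
- spatula: Bystander: black spatula lying on the counter near its front, 270 mm long (x), under 30 mm high. Origin: near the middle, on the counter.

How it is judged:
By the outcome, as a careful person would: the job done as asked, in the order asked, and still so for the second after the job is handed in, with the robot touching nothing.
It also fails if it takes over 70 s, if anything falls off the work surface, if the arm or the gripper's body presses on something with over 40 N, if the wrist force passes 120 N, or if a joint passes its speed limit or range.

### The arm

A 6-joint arm with a two-finger parallel gripper is mounted at the origin on the work surface. World frame = base frame: x ahead of the robot, y to its left, z up, the work surface at z = 0. Lengths are in m, angles in rad, forces in N, time in s.
With the tool pointing down it reaches from about 0.275 to 0.825 m from the base axis. Payload 5.2 kg.
Tool frame: the origin (TCP) lies on the centre line of the jaws, within the pads' length; the fingertips stand 17 mm ahead of it and the grasp point (between the pads) lies 2 mm behind it; z points along the fingers, y is the line along which they close (so a half turn about z gives the same grasp; the last joint's range is limited). The gripper opens to 93 mm and grips with 3 to 60 N. Pads are 15 mm wide; open, the fingers measure 128 mm over their backs; the gripper's body (75 mm by 188 mm) begins 65 mm behind the grasp point.
Start: joints at [-1.521, 0.259, 1.535, -0, 1.348, -0.203], TCP at [0.138, -0.533, 0.236] pointing down, gripper open.
Joint ranges: [-3.14, 3.14], [-0.91, 2.08], [0.19, 2.58], [-1.22, 4.36], [0.22, 2.71], [-3.12, 3.12]. Speed limits (rad/s): [2.57, 2.57, 3.14, 3.14, 3.14, 3.14].

### API

Orientations are given as a unit quaternion [w, x, y, z].
In Python, from rig import * gives the robot as it stands. The module is installed in compiled form; this text tells all that it offers.
- The arm moves only by the tool drive_tool, never from a script. Its argument "targets" is a list of rows, each an object of numbers: "tx", "ty", "tz": the shift along the tool's x, y, z as a fraction of full scale; "rx", "ry", "rz": the turn, a rotation vector about the tool's x, y, z as a fraction of full scale; "hand": the closure, from -1 (fully open) to 1 (shut). A call has 1 to 10 rows; each row is the pose to reach, as a shift and turn from the pose commanded when the call began, along the tool's axes at that moment; what a row does not reach only later rows make up. Full scale, the value 1, is 150 mm for a shift and pi/4 rad for a turn. A row lasts 1/12 s, in which the tool goes at most 41.7 mm and 7.16 degrees, less where a joint would pass 70% of its speed; a pose out of reach is approached as far as the arm can. A call with a number of a shift or a turn outside -1 to 1 is refused whole. A call with a gripper value outside its range is refused whole. The fingers move at their own pace and stop on an object; "grip_force" is the grip in N (left out, the last holds). Time passes only in rows, so rows that repeat a pose let the fingers close. It gives the time, the measured TCP pose, the force, the opening and the grip force at its end, in the units of the state.
- read_state(): the state, without advancing time (a new reading comes with each control period).
- read_camera(name): name is "scene" or "top"; returns a dict with "color" (400x640x3 uint8, red, green, blue), "range_z" (400x640 float32, m along the optical axis (not along the pixel's ray), 0 where there is no reading), "intrinsics" (3x3 intrinsics, pixels), "rvec" (rotation vector, rad) and "tvec" (3), from world to camera coordinates, as OpenCV has them. Camera axes: x right, y down, z forward; pixel columns grow to the right and rows downward; lengths in m; the calibration is good to about 2 mm. A picture is of the moment at which its call begins.
- hand_in(): hands the job in; it is judged then, once.
The state is a dict: "t": time; "qpos": joint angles; "qd": joint speeds; "joint_torque": joint torques, N m; "ee_pos": TCP position; "ee_rot": TCP orientation; "force": force on the tool from outside, world axes, zero at the start; "ft_torque": the same for the moment, N m; "opening": finger opening in m; "grip_force": force on a finger pad.
Only numpy, scipy, OpenCV 4.12 (cv2) and the standard library are available. Lean on these libraries where they do the work, as an engineer would, in place of code of your own. Each camera call takes 0.05 s, during which the arm holds its last target. There are 200 camera calls.

## Working session

There is one attempt and no reset: what is moved stays moved. The work goes in short steps, Python scripts to look and compute and a tool call to move; the robot and the scene stay as the last step left them, time stands still between calls to the robot, and variables do not carry over. Pictures are saved under pics/ and viewed, at most 10 in all, crops included, and the job is handed in when it is done.

Besides the shell and the picture viewer there is one more tool, called after "Emit:" as name(argument=value, ...), one argument or row to a line, values as JSON. drive_tool: Moves the arm, as the interface text tells. Its arguments: {"type":"object","properties":{"targets":{"type":"array"},"grip_force":{"type":"number"}},"required":["targets"]}

```bash
mkdir -p pics; cat > h.py <<'E'
from rig import *
import numpy as np, cv2
def cam(n):
    c=read_camera(n); R=cv2.Rodrigues(np.array(c["rvec"],float))[0]; c["R"]=R; c["t"]=np.array(c["tvec"],float).ravel(); c["K"]=np.array(c["intrinsics"]); return c
def cloud(c):
    z=c["range_z"]; v,u=np.indices(z.shape); K=c["K"]
    p=np.stack([(u-K[0,2])/K[0,0]*z,(v-K[1,2])/K[1,1]*z,z],-1)
    w=(p-c["t"])@c["R"]; w[z==0]=np.nan; return w
def ray(c,u,v,h):
    d=np.array([(u-c["K"][0,2])/c["K"][0,0],(v-c["K"][1,2])/c["K"][1,1],1])@c["R"]; o=-c["t"]@c["R"]
    return o+d*(h-o[2])/d[2]
E
python3 - <<'E'
from h import *
for n in("scene","top"):
    c=cam(n); cv2.imwrite(f"pics/{n}0.png",c["color"][...,::-1]); np.savez(f"{n}0.npz",**{k:c[k] for k in("color","range_z","R","t","K")})
    print(n,-c["t"]@c["R"],c["R"].round(2).tolist(),c["K"].tolist())
s=read_state();print(s)
E
```

```text
scene [ 0.91466449 -0.7431259   0.61740544] [[0.89, 0.46, 0.0], [0.25, -0.48, -0.84], [-0.38, 0.75, -0.54]] [[368.56084129614254, 0.0, 321.11795180909246], [0.0, 368.56084129614254, 200.09662567351378], [0.0, 0.0, 1.0]]
top [ 0.35352319 -0.01693605  0.91440016] [[-0.03, -1.0, -0.01], [-0.98, 0.03, -0.18], [0.18, 0.01, -0.98]] [[373.0704781680863, 0.0, 325.5552682594216], [0.0, 373.0704781680863, 200.29241810699222], [0.0, 0.0, 1.0]]
{'t': 0.1, 'qpos': array([-1.52078838e+00,  2.59302336e-01,  1.53595870e+00, -2.61718394e-05,
        1.34798745e+00, -2.02827998e-01]), 'qd': array([ 0.00041308, -0.0005917 , -0.00179869, -0.00221588, -0.00074542,
       -0.00012572]), 'joint_torque': array([ 2.44617506e-03, -4.38207936e+01, -2.84643155e+01,  7.19207455e-02,
        3.61294008e-02, -5.97159237e-05]), 'ee_pos': array([ 0.13755864, -0.53204921,  0.23488947]), 'ee_rot': array([-8.26473449e-04,  9.92019178e-01,  1.26084354e-01,  5.04766599e-05]), 'force': array([-0.01978606, -0.27989862, -0.43071098]), 'ft_torque': array([-0.00205233, -0.05397122,  0.01727183]), 'grip_force': 0.0, 'opening': 0.092723301176647}
```

View pics/scene0.png

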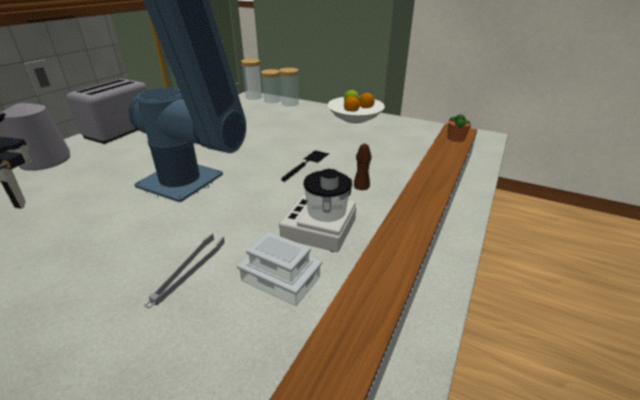

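View pics/top0.png

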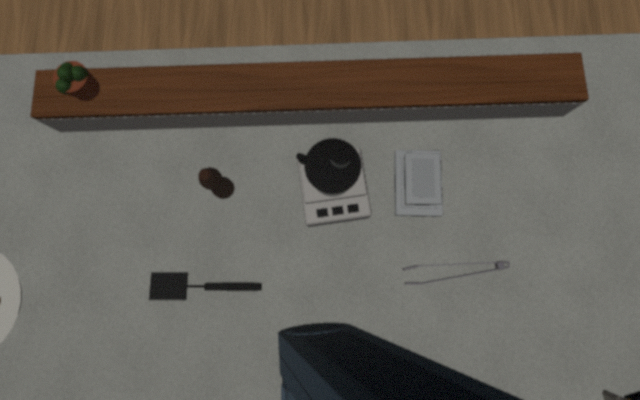

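The scene view shows the processor at about (320,215), the stack at (280,265) on its robot-right side, and the mill at (362,167). In the top view the processor front edge runs (306,225)-(370,216), the container is at x 395-441 and y 150-216, and the ledge foot is at y≈130-110. The tongs are at (403-510, 262-284) and the spatula at (150-262, 287).

```bash
cat > m.py <<'E'
from h import *
def fitline(p,q=None):
    l=cv2.fitLine(p.astype(np.float32),cv2.DIST_HUBER,0,.003,.001).ravel(); return l
def ledge(c,w):
    m=(w[...,2]>.02)&(w[...,2]<.085)&(w[...,0]>.6)
    p=w[m&(abs(w[...,1])<.5)&(w[...,0]<.9)]
    return p
def report(c):
    w=cloud(c); z=w[...,2]; x=w[...,0]; y=w[...,1]
    # oak cap front edge
    hsv=cv2.cvtColor(c["color"],cv2.COLOR_RGB2HSV)
    cap=(hsv[...,1]>90)&(hsv[...,0]<20)&(abs(z-.1)<.02)&(x>.6)
    E=[]
    for u in range(60,570,3):
        v=np.where(cap[:,u])[0]
        if len(v)>8: E.append(ray(c,u,v.max()+.5,.100)[:2])
    E=np.array(E); l=fitline(E); k=l[0]/l[1]; x0=l[2]-k*l[3]
    print("cap front edge x = %.4f + %.4f y"%(x0,k), "n",len(E),"res",np.std(E[:,0]-x0-k*E[:,1]))
    return w
E
python3 - <<'E'
from m import *
for n in("top","scene"):
    c=cam(n); w=report(c) if n=="top" else cloud(c)
    x,y,z=w[...,0],w[...,1],w[...,2]
    print(n,"counter z",np.nanmedian(z[(x>.3)&(x<.45)&(abs(y)<.3)]))
    f=(z>.02)&(z<.08)&(x>.66)&(x<.85)&(abs(y)<.4)
    P=w[f]; 
    k=np.polyfit(P[:,1],P[:,0],1); print("face pts",len(P),k)
    roi=(x>.3)&(x<.70)&(y>-.35)&(y<.35)
    for nm,a,b,yl,yh in(("base",.052,.08,-.12,.12),("lid",.040,.054,-.35,-.1),("up",.083,.097,-.35,-.1)):
        m=roi&(z>a)&(z<b)&(y>yl)&(y<yh); p=w[m]
        if len(p)>10: 
            r=cv2.minAreaRect(p[:,:2].astype(np.float32)); print(nm,len(p),r, p[:,:2].min(0),p[:,:2].max(0))
    if n=="top":
        I=cv2.resize(c["color"][120:300,130:530,::-1],None,fx=2,fy=2,interpolation=cv2.INTER_CUBIC)
        cv2.imwrite("pics/t1.png",I[:, :])
        J=cv2.resize(c["color"][125:235,290:450,::-1],None,fx=5,fy=5,interpolation=cv2.INTER_CUBIC); cv2.imwrite("pics/t2.png",J)
    if n=="scene":
        cv2.imwrite("pics/s2.png",cv2.resize(c["color"][150:310,210:380,::-1],None,fx=3.5,fy=3.5,interpolation=cv2.INTER_CUBIC))
E
```

```text
cap front edge x = 0.7155 + 0.0024 y n 170 res 0.0008927152493163243
top counter z 0.0010609548644281422
face pts 3176 [0.0023131  0.71869862]
base 2412 ((0.5410054326057434, -0.03129038214683533), (0.16406963765621185, 0.15577253699302673), 6.568004131317139) [ 0.4517655  -0.11629199] [0.62979507 0.05376149]
lid 1144 ((0.5464342832565308, -0.19507575035095215), (0.19124914705753326, 0.16249801218509674), 89.30054473876953) [ 0.46413098 -0.2916312 ] [ 0.62768999 -0.10039178]
up 1850 ((0.5458393692970276, -0.2333478331565857), (0.08044035732746124, 0.11949396878480911), 87.18666076660156) [ 0.48543698 -0.27440363] [ 0.60670028 -0.19061441]
scene counter z -0.0005152248808551901
face pts 875 [0.00103705 0.84017591]
base 1444 ((0.5446570515632629, -0.03544437885284424), (0.16360965371131897, 0.154152512550354), 6.588627338409424) [ 0.45601063 -0.1193377 ] [0.63298144 0.04925811]
lid 1397 ((0.5496107339859009, -0.19537383317947388), (0.1926700323820114, 0.1631622165441513), 89.04926300048828) [ 0.46693091 -0.29262224] [ 0.63128323 -0.10003713]
up 1413 ((0.5490031838417053, -0.2348850965499878), (0.08076629787683487, 0.12098380923271179), 88.15310668945312) [ 0.48850962 -0.27674416] [ 0.61013589 -0.19368099]
```

View pics/t2.png

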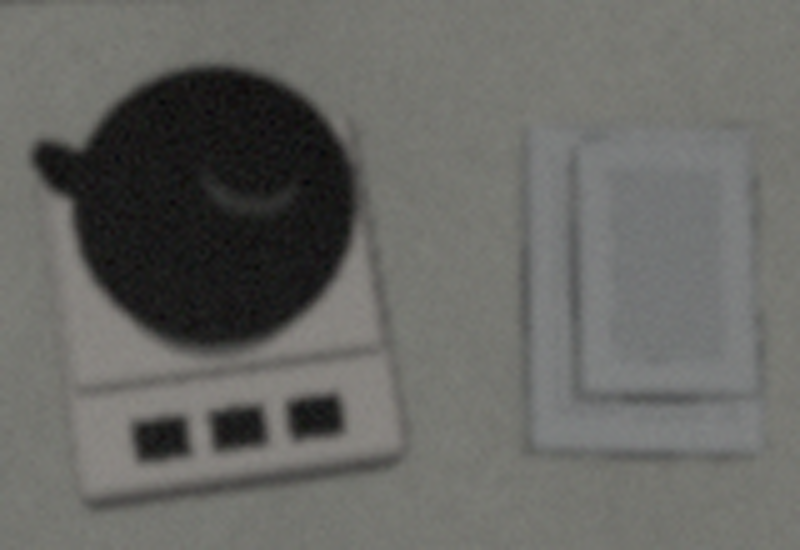

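The crop shows the base's front edge yawed about +6.6°, and the container nearly square to the ledge. Both views agree: processor (0.543,-0.033), container (0.548,-0.236), ledge face x≈0.717 with yaw≈0. I'll move the tool, square it up and push the processor with the open fingers.

Emit:
drive_tool(
  targets=[
    {"tx":0.67,"ty":-0.72,"rz":0.32},
    {"tx":0.67,"ty":-0.72,"rz":0.32},
    {"tx":0.67,"ty":-0.72,"rz":0.32},
    {"tx":0.67,"ty":-0.72,"rz":0.32},
    {"tx":0.67,"ty":-0.72,"rz":0.32},
    {"tx":0.67,"ty":-0.72,"rz":0.32},
  ],
)

```text
invalid input
```

Emit:
drive_tool(
  targets=[
    {"tx":0.6,"ty":-0.9},
    {"tx":0.6,"ty":-0.9},
    {"tx":0.6,"ty":-0.9},
    {"tx":0.6,"ty":-0.9},
    {"tx":0.6,"ty":-0.9},
    {"tx":0.6,"ty":-0.9},
  ],
)

```text
invalid input
```

Emit:
drive_tool(
  targets=[
    {"tx":0.6,"ty":-0.9},
    {"tx":0.6,"ty":-0.9},
    {"tx":0.6,"ty":-0.9},
    {"tx":0.6,"ty":-0.9},
    {"tx":0.6,"ty":-0.9},
    {"tx":0.6,"ty":-0.9},
  ],
)

```text
invalid input
```

Emit:
drive_tool(
  targets=[
    {"tx":0.67,"ty":-0.72,"tz":0,"rx":0,"ry":0,"rz":0.32,"hand":-1},
    {"tx":0.67,"ty":-0.72,"tz":0,"rx":0,"ry":0,"rz":0.32,"hand":-1},
    {"tx":0.67,"ty":-0.72,"tz":0,"rx":0,"ry":0,"rz":0.32,"hand":-1},
    {"tx":0.67,"ty":-0.72,"tz":0,"rx":0,"ry":0,"rz":0.32,"hand":-1},
    {"tx":0.67,"ty":-0.72,"tz":0,"rx":0,"ry":0,"rz":0.32,"hand":-1},
    {"tx":0.67,"ty":-0.72,"tz":0,"rx":0,"ry":0,"rz":0.32,"hand":-1},
  ],
)

```text
t: 0.7
ee_pos: [0.2084, -0.4021, 0.236]
ee_rot: [0.0, 1.0, 0.002, -0.0]
force: [-0.1, -0.6, 0.7]
opening: 0.0933
grip_force: 0.0
```

Emit:
drive_tool(
  targets=[
    {"tx":0.43,"ty":-0.82,"tz":0,"rx":0,"ry":0,"rz":0,"hand":-1},
    {"tx":0.43,"ty":-0.82,"tz":0,"rx":0,"ry":0,"rz":0,"hand":-1},
    {"tx":0.43,"ty":-0.82,"tz":0,"rx":0,"ry":0,"rz":0,"hand":-1},
    {"tx":0.43,"ty":-0.82,"tz":0,"rx":0,"ry":0,"rz":0,"hand":-1},
    {"tx":0.43,"ty":-0.82,"tz":0,"rx":0,"ry":0,"rz":0,"hand":-1},
  ],
)

```text
t: 1.12
ee_pos: [0.273, -0.2782, 0.2358]
ee_rot: [-0.0, 1.0, 0.002, 0.0]
force: [-0.8, 0.2, 0.1]
opening: 0.0932
grip_force: 0.0
```

Emit:
drive_tool(
  targets=[
    {"tx":0.43,"ty":-0.82,"tz":0,"rx":0,"ry":0,"rz":0,"hand":-1},
    {"tx":0.43,"ty":-0.82,"tz":0,"rx":0,"ry":0,"rz":0,"hand":-1},
    {"tx":0.43,"ty":-0.82,"tz":0,"rx":0,"ry":0,"rz":0,"hand":-1},
    {"tx":0.43,"ty":-0.82,"tz":0,"rx":0,"ry":0,"rz":0,"hand":-1},
    {"tx":0.43,"ty":-0.82,"tz":0,"rx":0,"ry":0,"rz":0,"hand":-1},
  ],
)

```text
t: 1.53
ee_pos: [0.3377, -0.156, 0.2358]
ee_rot: [0.0, 1.0, 0.002, 0.0]
force: [0.1, 0.1, -0.4]
opening: 0.0931
grip_force: 0.0
```

Emit:
drive_tool(
  targets=[
    {"tx":0.43,"ty":-0.82,"tz":0,"rx":0,"ry":0,"rz":0.02,"hand":-1},
    {"tx":0.43,"ty":-0.82,"tz":0,"rx":0,"ry":0,"rz":0.02,"hand":-1},
    {"tx":0.43,"ty":-0.82,"tz":0,"rx":0,"ry":0,"rz":0.02,"hand":-1},
    {"tx":0.43,"ty":-0.82,"tz":0,"rx":0,"ry":0,"rz":0.02,"hand":-1},
    {"tx":0.43,"ty":-0.82,"tz":0,"rx":0,"ry":0,"rz":0.02,"hand":-1},
    {"tx":0.43,"ty":-0.82,"tz":0,"rx":0,"ry":0,"rz":0.02,"hand":-1},
  ],
)

```text
t: 2.03
ee_pos: [0.4015, -0.0351, 0.2355]
ee_rot: [0.001, 1.0, -0.007, -0.0]
force: [0.4, -0.5, -0.7]
opening: 0.093
grip_force: 0.0
```

Emit:
drive_tool(
  targets=[
    {"tx":0,"ty":0,"tz":0.25,"rx":0,"ry":0,"rz":-0.015,"hand":-1},
    {"tx":0,"ty":0,"tz":0.5,"rx":0,"ry":0,"rz":-0.015,"hand":-1},
    {"tx":0,"ty":0,"tz":0.75,"rx":0,"ry":0,"rz":-0.015,"hand":-1},
    {"tx":0,"ty":0,"tz":0.9,"rx":0,"ry":0,"rz":-0.015,"hand":-1},
    {"tx":0,"ty":0,"tz":0.9,"rx":0,"ry":0,"rz":-0.015,"hand":-1},
  ],
)

```text
t: 2.45
ee_pos: [0.3973, -0.0348, 0.0967]
ee_rot: [-0.001, 1.0, -0.003, -0.004]
force: [-0.8, -0.4, 0.6]
opening: 0.0928
grip_force: 0.0
```

Emit:
drive_tool(
  targets=[
    {"tx":0,"ty":0,"tz":0.2,"rx":0,"ry":0,"rz":0,"hand":-1},
    {"tx":0,"ty":0,"tz":0.35,"rx":0,"ry":0,"rz":0,"hand":-1},
    {"tx":0,"ty":0,"tz":0.42,"rx":0,"ry":0,"rz":0,"hand":-1},
    {"tx":0,"ty":0,"tz":0.42,"rx":0,"ry":0,"rz":0,"hand":-1},
  ],
)

```text
t: 2.78
ee_pos: [0.4003, -0.0351, 0.037]
ee_rot: [-0.0, 1.0, -0.002, -0.001]
force: [-0.4, 0.1, 0.1]
opening: 0.0932
grip_force: 0.0
```

Emit:
drive_tool(
  targets=[
    {"tx":0.05,"ty":0,"tz":0,"rx":0,"ry":0,"rz":0,"hand":-1},
    {"tx":0.1,"ty":0,"tz":0,"rx":0,"ry":0,"rz":0,"hand":-1},
    {"tx":0.15,"ty":0,"tz":0,"rx":0,"ry":0,"rz":0,"hand":-1},
    {"tx":0.2,"ty":0,"tz":0,"rx":0,"ry":0,"rz":0,"hand":-1},
    {"tx":0.23,"ty":0,"tz":0,"rx":0,"ry":0,"rz":0,"hand":-1},
    {"tx":0.26,"ty":0,"tz":0,"rx":0,"ry":0,"rz":0,"hand":-1},
    {"tx":0.29,"ty":0,"tz":0,"rx":0,"ry":0,"rz":0,"hand":-1},
    {"tx":0.32,"ty":0,"tz":0,"rx":0,"ry":0,"rz":0,"hand":-1},
    {"tx":0.35,"ty":0,"tz":0,"rx":0,"ry":0,"rz":0,"hand":-1},
    {"tx":0.38,"ty":0,"tz":0,"rx":0,"ry":0,"rz":0,"hand":-1},
  ],
)

```text
t: 3.62
ee_pos: [0.4548, -0.0323, 0.037]
ee_rot: [-0.001, 1.0, -0.0, -0.003]
force: [-7.5, 2.5, 4.7]
opening: 0.0929
grip_force: 3.5
```

Emit:
drive_tool(
  targets=[
    {"tx":0.03,"ty":0,"tz":0,"rx":0,"ry":0,"rz":0,"hand":-1},
    {"tx":0.06,"ty":0,"tz":0,"rx":0,"ry":0,"rz":0,"hand":-1},
    {"tx":0.09,"ty":0,"tz":0,"rx":0,"ry":0,"rz":0,"hand":-1},
    {"tx":0.12,"ty":0,"tz":0,"rx":0,"ry":0,"rz":0,"hand":-1},
    {"tx":0.15,"ty":0,"tz":0,"rx":0,"ry":0,"rz":0,"hand":-1},
    {"tx":0.18,"ty":0,"tz":0,"rx":0,"ry":0,"rz":0,"hand":-1},
    {"tx":0.21,"ty":0,"tz":0,"rx":0,"ry":0,"rz":0,"hand":-1},
    {"tx":0.24,"ty":0,"tz":0,"rx":0,"ry":0,"rz":0,"hand":-1},
    {"tx":0.27,"ty":0,"tz":0,"rx":0,"ry":0,"rz":0,"hand":-1},
    {"tx":0.3,"ty":0,"tz":0,"rx":0,"ry":0,"rz":0,"hand":-1},
  ],
)

```text
t: 4.45
ee_pos: [0.5002, -0.0329, 0.0369]
ee_rot: [-0.001, 1.0, -0.001, -0.003]
force: [-7.4, -0.1, 3.5]
opening: 0.093
grip_force: 3.4
```

```bash
cat > chk.py <<'E'
from h import *
import sys
for n in("top","scene"):
    c=cam(n); w=cloud(c); x,y,z=w[...,0],w[...,1],w[...,2]
    o=0 if n=="top" else .0033
    roi=(x>.44)&(x<.705+o)
    g=c["color"].astype(int)
    for nm,a,b,yl,yh in(("base",.055,.08,-.118,.12),("up",.083,.097,-.32,-.1),("mill",.06,.16,.12,.35)):
        m=roi&(z>a)&(z<b)&(y>yl)&(y<yh); p=w[m]
        if len(p)>10:
            r=cv2.minAreaRect(p[:,:2].astype(np.float32)); print(n,nm,len(p),np.round(r[0],4),np.round(r[1],4),round(r[2],2), p[:,:2].min(0).round(4),p[:,:2].max(0).round(4))
    if len(sys.argv)>1: cv2.imwrite(f"pics/{n}{sys.argv[1]}.png",c["color"][...,::-1])
E
python3 chk.py a
```

```text
top base 36 [ 0.5827 -0.0981] [0.0127 0.1753] 80.84 [ 0.4969 -0.1166] [ 0.6702 -0.0791]
top up 1848 [ 0.546  -0.2331] [0.0807 0.1195] 87.09 [ 0.4854 -0.2749] [ 0.6063 -0.1906]
top mill 487 [0.5529 0.2384] [0.038  0.0486] 56.6 [0.5317 0.2185] [0.581 0.265]
scene base 1513 [ 0.5845 -0.0435] [0.1839 0.1488] 0.2 [ 0.4927 -0.1179] [0.6767 0.0312]
scene up 1410 [ 0.5495 -0.2341] [0.0832 0.1204] 88.56 [ 0.4888 -0.277 ] [ 0.6102 -0.1918]
scene mill 374 [0.5618 0.2323] [0.0468 0.0354] 24.87 [0.5348 0.2149] [0.583  0.2521]
```

View pics/scenea.png

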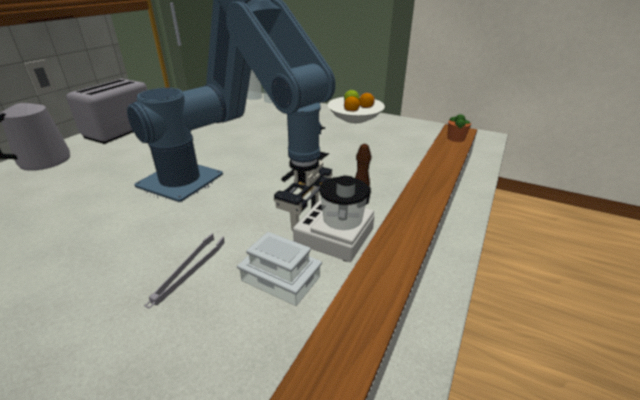

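The picture shows the base now square to the ledge at about (335,232). The gripper is over the apron, clear of the bowl at (345,195). About 44 mm remain.

Emit:
drive_tool(
  targets=[
    {"tx":0.03,"ty":0,"tz":0,"rx":0,"ry":0,"rz":0,"hand":-1},
    {"tx":0.06,"ty":0,"tz":0,"rx":0,"ry":0,"rz":0,"hand":-1},
    {"tx":0.09,"ty":0,"tz":0,"rx":0,"ry":0,"rz":0,"hand":-1},
    {"tx":0.12,"ty":0,"tz":0,"rx":0,"ry":0,"rz":0,"hand":-1},
    {"tx":0.15,"ty":0,"tz":0,"rx":0,"ry":0,"rz":0,"hand":-1},
    {"tx":0.18,"ty":0,"tz":0,"rx":0,"ry":0,"rz":0,"hand":-1},
    {"tx":0.2,"ty":0,"tz":0,"rx":0,"ry":0,"rz":0,"hand":-1},
    {"tx":0.22,"ty":0,"tz":0,"rx":0,"ry":0,"rz":0,"hand":-1},
    {"tx":0.235,"ty":0,"tz":0,"rx":0,"ry":0,"rz":0,"hand":-1},
    {"tx":0.25,"ty":0,"tz":0,"rx":0,"ry":0,"rz":0,"hand":-1},
  ],
)

```text
t: 5.38
ee_pos: [0.5405, -0.0338, 0.0376]
ee_rot: [-0.0, 1.0, -0.001, -0.0]
force: [-3.4, -0.0, -2.2]
opening: 0.0928
grip_force: 1.8
```

Emit:
drive_tool(
  targets=[
    {"tx":0.01,"ty":0,"tz":0,"rx":0,"ry":0,"rz":0,"hand":-1},
    {"tx":0.02,"ty":0,"tz":0,"rx":0,"ry":0,"rz":0,"hand":-1},
  ],
)

```text
t: 5.55
ee_pos: [0.5434, -0.0339, 0.0376]
ee_rot: [-0.0, 1.0, -0.001, -0.0]
force: [-4.0, 0.6, -3.6]
opening: 0.093
grip_force: 1.8
```

Emit:
drive_tool(
  targets=[
    {"tx":0.007,"ty":0,"tz":0,"rx":0,"ry":0,"rz":0,"hand":-1},
    {"tx":0.014,"ty":0,"tz":0,"rx":0,"ry":0,"rz":0,"hand":-1},
  ],
)

```text
t: 5.72
ee_pos: [0.5454, -0.0339, 0.0376]
ee_rot: [0.0, 1.0, -0.001, -0.0]
force: [-5.3, -0.8, -3.2]
opening: 0.0929
grip_force: 3.9
```

Emit:
drive_tool(
  targets=[
    {"tx":0.007,"ty":0,"tz":0,"rx":0,"ry":0,"rz":0,"hand":-1},
    {"tx":0.007,"ty":0,"tz":0,"rx":0,"ry":0,"rz":0,"hand":-1},
  ],
)

```text
t: 5.88
ee_pos: [0.5454, -0.0339, 0.0376]
ee_rot: [-0.0, 1.0, -0.001, -0.001]
force: [-7.2, -1.5, 0.1]
opening: 0.0928
grip_force: 3.5
```

Emit:
drive_tool(
  targets=[
    {"tx":0.007,"ty":0,"tz":0,"rx":0,"ry":0,"rz":0,"hand":-1},
    {"tx":0.007,"ty":0,"tz":0,"rx":0,"ry":0,"rz":0,"hand":-1},
  ],
)

```text
t: 6.05
ee_pos: [0.5454, -0.0339, 0.0376]
ee_rot: [-0.0, 1.0, -0.001, -0.002]
force: [-10.3, -1.2, 2.5]
opening: 0.0933
grip_force: 5.2
```

Emit:
drive_tool(
  targets=[
    {"tx":0.007,"ty":0,"tz":0,"rx":0,"ry":0,"rz":0,"hand":-1},
    {"tx":0.007,"ty":0,"tz":0,"rx":0,"ry":0,"rz":0,"hand":-1},
  ],
)

```text
t: 6.22
ee_pos: [0.5453, -0.0339, 0.0376]
ee_rot: [-0.0, 1.0, -0.001, -0.003]
force: [-13.4, -1.8, 6.8]
opening: 0.093
grip_force: 6.9
```

Processor seated: the tool stopped at 0.5453, which puts the face at 0.718, and the force rose to 13 N. Backing off and going round to the container's right side.

Emit:
drive_tool(
  targets=[
    {"tx":-0.1,"ty":0,"tz":0,"rx":0,"ry":0,"rz":0,"hand":-1},
    {"tx":-0.3,"ty":0,"tz":0,"rx":0,"ry":0,"rz":0,"hand":-1},
    {"tx":-0.5,"ty":0,"tz":0,"rx":0,"ry":0,"rz":0,"hand":-1},
    {"tx":-0.6,"ty":0,"tz":-0.2,"rx":0,"ry":0,"rz":0,"hand":-1},
    {"tx":-0.6,"ty":0,"tz":-0.45,"rx":0,"ry":0,"rz":0,"hand":-1},
    {"tx":-0.6,"ty":0,"tz":-0.7,"rx":0,"ry":0,"rz":0,"hand":-1},
    {"tx":-0.6,"ty":0,"tz":-0.95,"rx":0,"ry":0,"rz":0,"hand":-1},
    {"tx":-0.6,"ty":0,"tz":-1,"rx":0,"ry":0,"rz":0,"hand":-1},
  ],
)

```text
t: 6.88
ee_pos: [0.4635, -0.0351, 0.1952]
ee_rot: [0.002, 1.0, -0.001, 0.008]
force: [1.4, 0.3, 0.6]
opening: 0.0929
grip_force: 0.0
```

Emit:
drive_tool(
  targets=[
    {"tx":0,"ty":1,"tz":0,"rx":0,"ry":0,"rz":-1,"hand":-1},
    {"tx":0,"ty":1,"tz":0,"rx":0,"ry":0,"rz":-1,"hand":-1},
    {"tx":0,"ty":1,"tz":0,"rx":0,"ry":0,"rz":-1,"hand":-1},
    {"tx":0,"ty":1,"tz":0,"rx":0,"ry":0,"rz":-1,"hand":-1},
    {"tx":0,"ty":1,"tz":0,"rx":0,"ry":0,"rz":-1,"hand":-1},
    {"tx":0,"ty":1,"tz":0,"rx":0,"ry":0,"rz":-1,"hand":-1},
    {"tx":0,"ty":1,"tz":0,"rx":0,"ry":0,"rz":-1,"hand":-1},
    {"tx":0,"ty":1,"tz":0,"rx":0,"ry":0,"rz":-1,"hand":-1},
  ],
)

```text
t: 7.55
ee_pos: [0.4592, -0.1848, 0.1881]
ee_rot: [0.001, 0.924, 0.382, 0.001]
force: [0.1, 0.0, -0.2]
opening: 0.0929
grip_force: 0.0
```

Emit:
drive_tool(
  targets=[
    {"tx":-0.9,"ty":0.9,"tz":0,"rx":0,"ry":0,"rz":-1,"hand":-1},
    {"tx":-0.9,"ty":0.9,"tz":0,"rx":0,"ry":0,"rz":-1,"hand":-1},
    {"tx":-0.9,"ty":0.9,"tz":0,"rx":0,"ry":0,"rz":-1,"hand":-1},
    {"tx":-0.9,"ty":0.9,"tz":0,"rx":0,"ry":0,"rz":-1,"hand":-1},
    {"tx":-0.9,"ty":0.9,"tz":0,"rx":0,"ry":0,"rz":-1,"hand":-1},
    {"tx":-0.9,"ty":0.9,"tz":0,"rx":0,"ry":0,"rz":-1,"hand":-1},
    {"tx":-0.9,"ty":0.9,"tz":0,"rx":0,"ry":0,"rz":-1,"hand":-1},
    {"tx":-0.9,"ty":0.9,"tz":0,"rx":0,"ry":0,"rz":-1,"hand":-1},
  ],
)

```text
t: 8.22
ee_pos: [0.4582, -0.3757, 0.1876]
ee_rot: [0.001, 0.709, 0.705, 0.0]
force: [0.6, 0.6, -0.7]
opening: 0.0932
grip_force: 0.0
```

```bash
python3 chk.py b; python3 -c "
from rig import *;s=read_state();print(s['qpos'],s['ee_pos'],s['ee_rot'])"
```

```text
top base 2326 [ 0.6286 -0.0407] [0.1518 0.1545] 0.04 [ 0.5527 -0.1179] [0.7045 0.0366]
top up 1851 [ 0.5462 -0.2334] [0.0806 0.1197] 86.72 [ 0.485  -0.2746] [ 0.6062 -0.1903]
top mill 485 [0.553  0.2389] [0.0381 0.0486] 52.91 [0.5311 0.2183] [0.5805 0.2666]
scene base 1191 [ 0.6327 -0.044 ] [0.151  0.1478] 0.02 [ 0.5572 -0.1179] [0.7082 0.0299]
scene up 1400 [ 0.5492 -0.2344] [0.0812 0.1213] 87.56 [ 0.4881 -0.277 ] [ 0.6107 -0.1929]
scene mill 367 [0.5621 0.2324] [0.0462 0.0327] 31.36 [0.5363 0.2177] [0.5844 0.2518]
[-8.73917156e-01  3.66964735e-01  1.50261429e+00  1.87630983e-04
  1.27086339e+00 -8.68122209e-01] [ 0.45820368 -0.37472725  0.18776369] [5.80678605e-04 7.09172019e-01 7.05035253e-01 4.01323057e-05]
```

View pics/topb.png

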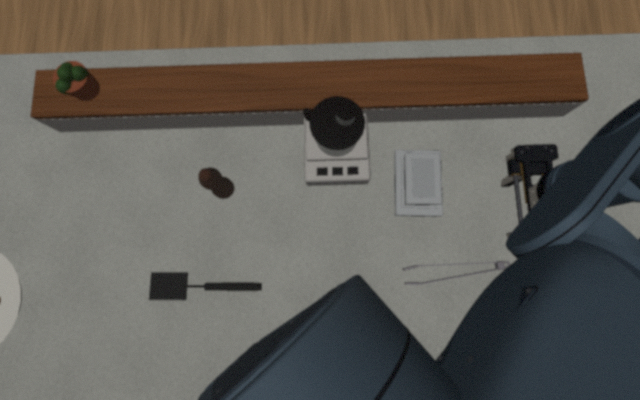

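Top view: the base is against the ledge at (337,150) and square. The stack is unmoved at (418,183), and the gripper is at (530,180), right of it. Descend beside the container and push it left.

Emit:
drive_tool(
  targets=[
    {"tx":0.1,"ty":0.25,"tz":0,"rx":0,"ry":0,"rz":-0.007,"hand":-1},
    {"tx":0.2,"ty":0.5,"tz":0,"rx":0,"ry":0,"rz":-0.007,"hand":-1},
    {"tx":0.2,"ty":0.58,"tz":0.2,"rx":0,"ry":0,"rz":-0.007,"hand":-1},
    {"tx":0.2,"ty":0.58,"tz":0.45,"rx":0,"ry":0,"rz":-0.007,"hand":-1},
    {"tx":0.2,"ty":0.58,"tz":0.7,"rx":0,"ry":0,"rz":-0.007,"hand":-1},
    {"tx":0.2,"ty":0.58,"tz":0.88,"rx":0,"ry":0,"rz":-0.007,"hand":-1},
    {"tx":0.2,"ty":0.58,"tz":0.95,"rx":0,"ry":0,"rz":-0.007,"hand":-1},
    {"tx":0.2,"ty":0.58,"tz":0.95,"rx":0,"ry":0,"rz":-0.007,"hand":-1},
  ],
)

```text
t: 8.98
ee_pos: [0.5436, -0.3429, 0.0423]
ee_rot: [-0.003, 0.706, 0.708, -0.0]
force: [0.2, 0.0, -0.0]
opening: 0.0932
grip_force: 0.0
```

Emit:
drive_tool(
  targets=[
    {"tx":0.05,"ty":0,"tz":0,"rx":0,"ry":0,"rz":0,"hand":-1},
    {"tx":0.1,"ty":0,"tz":0,"rx":0,"ry":0,"rz":0,"hand":-1},
    {"tx":0.15,"ty":0,"tz":0,"rx":0,"ry":0,"rz":0,"hand":-1},
    {"tx":0.2,"ty":0,"tz":0,"rx":0,"ry":0,"rz":0,"hand":-1},
    {"tx":0.25,"ty":0,"tz":0,"rx":0,"ry":0,"rz":0,"hand":-1},
    {"tx":0.28,"ty":0,"tz":0,"rx":0,"ry":0,"rz":0,"hand":-1},
    {"tx":0.31,"ty":0,"tz":0,"rx":0,"ry":0,"rz":0,"hand":-1},
    {"tx":0.34,"ty":0,"tz":0,"rx":0,"ry":0,"rz":0,"hand":-1},
    {"tx":0.37,"ty":0,"tz":0,"rx":0,"ry":0,"rz":0,"hand":-1},
    {"tx":0.4,"ty":0,"tz":0,"rx":0,"ry":0,"rz":0,"hand":-1},
  ],
)

```text
t: 9.82
ee_pos: [0.545, -0.2854, 0.0457]
ee_rot: [0.001, 0.706, 0.708, -0.0]
force: [0.2, -3.4, 1.9]
opening: 0.0933
grip_force: 1.5
```

Emit:
drive_tool(
  targets=[
    {"tx":0.03,"ty":0,"tz":0,"rx":0,"ry":0,"rz":0,"hand":-1},
    {"tx":0.06,"ty":0,"tz":0,"rx":0,"ry":0,"rz":0,"hand":-1},
    {"tx":0.09,"ty":0,"tz":0,"rx":0,"ry":0,"rz":0,"hand":-1},
    {"tx":0.12,"ty":0,"tz":0,"rx":0,"ry":0,"rz":0,"hand":-1},
    {"tx":0.15,"ty":0,"tz":0,"rx":0,"ry":0,"rz":0,"hand":-1},
    {"tx":0.18,"ty":0,"tz":0,"rx":0,"ry":0,"rz":0,"hand":-1},
    {"tx":0.2,"ty":0,"tz":0,"rx":0,"ry":0,"rz":0,"hand":-1},
    {"tx":0.22,"ty":0,"tz":0,"rx":0,"ry":0,"rz":0,"hand":-1},
    {"tx":0.235,"ty":0,"tz":0,"rx":0,"ry":0,"rz":0,"hand":-1},
    {"tx":0.24,"ty":0,"tz":0,"rx":0,"ry":0,"rz":0,"hand":-1},
  ],
)

```text
t: 10.65
ee_pos: [0.5445, -0.2483, 0.0451]
ee_rot: [-0.0, 0.706, 0.708, 0.0]
force: [-0.9, -3.0, 1.9]
opening: 0.093
grip_force: 1.3
```

```bash
sed -i 's/-.118,.12)/-.145,.12)/' chk.py; python3 chk.py c; python3 -c "
import cv2
a=cv2.imread('pics/topc.png')[80:240,280:480];b=cv2.imread('pics/scenec.png')[150:310,220:420]
cv2.imwrite('pics/cc.png',cv2.resize(cv2.hconcat([a,b]),None,fx=2,fy=2))"
```

```text
top base 2334 [ 0.6135 -0.0542] [0.1818 0.1807] 0.02 [ 0.5226 -0.1446] [0.7044 0.0362]
top up 1105 [ 0.5427 -0.18  ] [0.0776 0.1203] 86.93 [ 0.4841 -0.2217] [ 0.6043 -0.1436]
top mill 487 [0.5528 0.2381] [0.0381 0.0489] 55.98 [0.5318 0.2185] [0.5808 0.2651]
scene base 1176 [ 0.6331 -0.0452] [0.1509 0.1519] 0.46 [ 0.5575 -0.121 ] [0.7083 0.0313]
scene up 244 [ 0.5433 -0.203 ] [0.1273 0.1136] 0.6 [ 0.4802 -0.2603] [ 0.6075 -0.1461]
scene mill 373 [0.5615 0.2315] [0.0474 0.0298] 19.78 [0.5353 0.2151] [0.5828 0.2513]
```

View pics/cc.png

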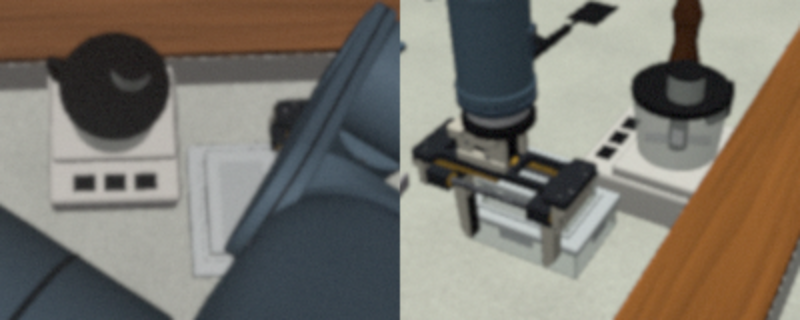

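The stack is intact, with the fingers on the lower container only. About 10 mm is left to the processor's side (x pixels 178 to 190 in the left half). Now going round to its front.

Emit:
drive_tool(
  targets=[
    {"tx":-0.1,"ty":0,"tz":0,"rx":0,"ry":0,"rz":0,"hand":-1},
    {"tx":-0.25,"ty":0,"tz":0,"rx":0,"ry":0,"rz":0,"hand":-1},
    {"tx":-0.35,"ty":0,"tz":0,"rx":0,"ry":0,"rz":0,"hand":-1},
    {"tx":-0.35,"ty":0,"tz":-0.2,"rx":0,"ry":0,"rz":0,"hand":-1},
    {"tx":-0.35,"ty":0,"tz":-0.45,"rx":0,"ry":0,"rz":0,"hand":-1},
    {"tx":-0.35,"ty":0,"tz":-0.7,"rx":0,"ry":0,"rz":0,"hand":-1},
    {"tx":-0.35,"ty":0,"tz":-0.95,"rx":0,"ry":0,"rz":0,"hand":-1},
    {"tx":-0.35,"ty":0,"tz":-1,"rx":0,"ry":0,"rz":0,"hand":-1},
  ],
)

```text
t: 11.42
ee_pos: [0.5469, -0.3041, 0.2021]
ee_rot: [0.005, 0.706, 0.708, 0.001]
force: [0.9, -1.0, 1.1]
opening: 0.0933
grip_force: 0.0
```

Emit:
drive_tool(
  targets=[
    {"tx":0,"ty":-0.73,"tz":0,"rx":0,"ry":0,"rz":1,"hand":-0.1},
    {"tx":0,"ty":-0.73,"tz":0,"rx":0,"ry":0,"rz":1,"hand":-0.1},
    {"tx":0,"ty":-0.73,"tz":0,"rx":0,"ry":0,"rz":1,"hand":-0.1},
    {"tx":0,"ty":-0.73,"tz":0,"rx":0,"ry":0,"rz":1,"hand":-0.1},
    {"tx":0,"ty":-0.73,"tz":0,"rx":0,"ry":0,"rz":1,"hand":-0.1},
    {"tx":0,"ty":-0.73,"tz":0,"rx":0,"ry":0,"rz":1,"hand":-0.1},
    {"tx":0,"ty":-0.73,"tz":0,"rx":0,"ry":0,"rz":1,"hand":-0.1},
    {"tx":0,"ty":-0.73,"tz":0,"rx":0,"ry":0,"rz":1,"hand":-0.1},
  ],
)

```text
t: 12.08
ee_pos: [0.4347, -0.3022, 0.1947]
ee_rot: [-0.001, 0.924, 0.383, -0.0]
force: [-0.5, -0.8, -0.1]
opening: 0.0515
grip_force: 0.0
```

Emit:
drive_tool(
  targets=[
    {"tx":0.54,"ty":-0.54,"tz":0,"rx":0,"ry":0,"rz":1,"hand":-0.1},
    {"tx":0.54,"ty":-0.54,"tz":0,"rx":0,"ry":0,"rz":1,"hand":-0.1},
    {"tx":0.54,"ty":-0.54,"tz":0,"rx":0,"ry":0,"rz":1,"hand":-0.1},
    {"tx":0.54,"ty":-0.54,"tz":0,"rx":0,"ry":0,"rz":1,"hand":-0.1},
    {"tx":0.54,"ty":-0.54,"tz":0,"rx":0,"ry":0,"rz":1,"hand":-0.1},
    {"tx":0.54,"ty":-0.54,"tz":0,"rx":0,"ry":0,"rz":1,"hand":-0.1},
    {"tx":0.54,"ty":-0.54,"tz":0,"rx":0,"ry":0,"rz":1,"hand":-0.1},
    {"tx":0.54,"ty":-0.54,"tz":0,"rx":0,"ry":0,"rz":1,"hand":-0.1},
  ],
)

```text
t: 12.75
ee_pos: [0.4348, -0.1872, 0.1949]
ee_rot: [-0.0, 1.0, 0.002, -0.0]
force: [0.6, -0.5, -0.6]
opening: 0.0513
grip_force: 0.0
```

```bash
python3 chk.py d; python3 -c "
from h import *
s=read_state();print(s['ee_pos'],s['ee_rot'],s['opening'])
c=cam('scene')
w=cloud(c);p=w[(abs(w[...,2]-.047)<.006)&(w[...,0]>.44)&(w[...,0]<.66)&(w[...,1]<-.126)&(w[...,1]>-.32)]
print(cv2.minAreaRect(p[:,:2].astype(np.float32)))"
```

```text
top base 2359 [ 0.6134 -0.0543] [0.1814 0.1808] 89.69 [ 0.5225 -0.1447] [0.7043 0.0364]
top up 1415 [ 0.5501 -0.1831] [0.0808 0.106 ] 88.86 [ 0.4976 -0.2243] [ 0.6037 -0.1435]
top mill 488 [0.553  0.2386] [0.0385 0.0488] 55.45 [0.5319 0.2183] [0.5811 0.2658]
scene base 1184 [ 0.6328 -0.0456] [0.1509 0.15  ] 0.03 [ 0.5573 -0.1206] [0.7083 0.0294]
scene up 1235 [ 0.5456 -0.1847] [0.1215 0.0838] 0.26 [ 0.4847 -0.2264] [ 0.6064 -0.1428]
scene mill 371 [0.5614 0.2312] [0.0475 0.0293] 18.11 [0.536 0.217] [0.5834 0.2502]
[ 0.43475904 -0.18726942  0.1949103 ] [-2.50603799e-04  9.99996208e-01  2.73493188e-03 -2.02250157e-04] 0.05093151973366104
((0.5465075969696045, -0.18654775619506836), (0.15959417819976807, 0.1107158213853836), 0.6492334604263306)
```

Emit:
drive_tool(
  targets=[
    {"tx":0,"ty":0,"tz":0.25,"rx":0,"ry":0,"rz":0.007,"hand":-0.1},
    {"tx":0,"ty":0,"tz":0.5,"rx":0,"ry":0,"rz":0.007,"hand":-0.1},
    {"tx":0,"ty":0,"tz":0.75,"rx":0,"ry":0,"rz":0.007,"hand":-0.1},
    {"tx":0,"ty":0,"tz":0.9,"rx":0,"ry":0,"rz":0.007,"hand":-0.1},
    {"tx":0,"ty":0,"tz":1,"rx":0,"ry":0,"rz":0.007,"hand":-0.1},
    {"tx":0,"ty":0,"tz":1,"rx":0,"ry":0,"rz":0.007,"hand":-0.1},
    {"tx":0,"ty":0,"tz":1,"rx":0,"ry":0,"rz":0.007,"hand":-0.1},
  ],
)

```text
t: 13.48
ee_pos: [0.4344, -0.187, 0.0446]
ee_rot: [-0.001, 1.0, -0.001, -0.001]
force: [-0.1, -0.6, 1.0]
opening: 0.0511
grip_force: 0.0
```

Emit:
drive_tool(
  targets=[
    {"tx":0.05,"ty":0,"tz":0,"rx":0,"ry":0,"rz":0,"hand":-0.1},
    {"tx":0.1,"ty":0,"tz":0,"rx":0,"ry":0,"rz":0,"hand":-0.1},
    {"tx":0.13,"ty":0,"tz":0,"rx":0,"ry":0,"rz":0,"hand":-0.1},
    {"tx":0.16,"ty":0,"tz":0,"rx":0,"ry":0,"rz":0,"hand":-0.1},
    {"tx":0.19,"ty":0,"tz":0,"rx":0,"ry":0,"rz":0,"hand":-0.1},
    {"tx":0.22,"ty":0,"tz":0,"rx":0,"ry":0,"rz":0,"hand":-0.1},
    {"tx":0.25,"ty":0,"tz":0,"rx":0,"ry":0,"rz":0,"hand":-0.1},
    {"tx":0.28,"ty":0,"tz":0,"rx":0,"ry":0,"rz":0,"hand":-0.1},
    {"tx":0.31,"ty":0,"tz":0,"rx":0,"ry":0,"rz":0,"hand":-0.1},
    {"tx":0.34,"ty":0,"tz":0,"rx":0,"ry":0,"rz":0,"hand":-0.1},
  ],
)

```text
t: 14.32
ee_pos: [0.4862, -0.1871, 0.0451]
ee_rot: [-0.0, 1.0, -0.001, -0.0]
force: [-3.0, 0.9, 1.5]
opening: 0.0511
grip_force: 1.5
```

Emit:
drive_tool(
  targets=[
    {"tx":0.03,"ty":0,"tz":0,"rx":0,"ry":0,"rz":0,"hand":-0.1},
    {"tx":0.06,"ty":0,"tz":0,"rx":0,"ry":0,"rz":0,"hand":-0.1},
    {"tx":0.09,"ty":0,"tz":0,"rx":0,"ry":0,"rz":0,"hand":-0.1},
    {"tx":0.12,"ty":0,"tz":0,"rx":0,"ry":0,"rz":0,"hand":-0.1},
    {"tx":0.15,"ty":0,"tz":0,"rx":0,"ry":0,"rz":0,"hand":-0.1},
    {"tx":0.18,"ty":0,"tz":0,"rx":0,"ry":0,"rz":0,"hand":-0.1},
    {"tx":0.21,"ty":0,"tz":0,"rx":0,"ry":0,"rz":0,"hand":-0.1},
    {"tx":0.24,"ty":0,"tz":0,"rx":0,"ry":0,"rz":0,"hand":-0.1},
    {"tx":0.27,"ty":0,"tz":0,"rx":0,"ry":0,"rz":0,"hand":-0.1},
    {"tx":0.3,"ty":0,"tz":0,"rx":0,"ry":0,"rz":0,"hand":-0.1},
  ],
)

```text
t: 15.15
ee_pos: [0.5313, -0.1873, 0.0451]
ee_rot: [-0.0, 1.0, -0.001, 0.0]
force: [-1.9, 0.6, 1.4]
opening: 0.051
grip_force: 1.2
```

```bash
cat > lid.py <<'E'
from h import *
c=cam('scene'); w=cloud(c);p=w[(abs(w[...,2]-.047)<.006)&(w[...,0]>.44)&(w[...,0]<.71)&(w[...,1]<-.126)&(w[...,1]>-.32)]
print("lid",cv2.minAreaRect(p[:,:2].astype(np.float32)))
E
python3 chk.py e; python3 lid.py
```

```text
top base 2240 [ 0.6284 -0.0542] [0.1512 0.1806] 0.68 [ 0.5533 -0.1444] [0.7047 0.0362]
top up 473 [ 0.6404 -0.1504] [0.0456 0.1045] 61.25 [ 0.5846 -0.1947] [ 0.6785 -0.1433]
top mill 484 [0.553  0.2384] [0.0385 0.0487] 56.27 [0.5314 0.2186] [0.5812 0.2655]
scene base 1092 [ 0.6328 -0.0454] [0.1509 0.1509] 0.2 [ 0.5571 -0.1206] [0.7083 0.0303]
scene up 1404 [ 0.6048 -0.1863] [0.1582 0.0839] 2.52 [ 0.5244 -0.231 ] [ 0.6828 -0.1446]
scene mill 369 [0.5623 0.2308] [0.0468 0.032 ] 23.4 [0.5345 0.2152] [0.5839 0.2484]
lid ((0.6131666898727417, -0.18549683690071106), (0.1767631620168686, 0.11014623939990997), 0.01148949284106493)
```

Emit:
drive_tool(
  targets=[
    {"tx":0.03,"ty":0,"tz":0,"rx":0,"ry":0,"rz":0,"hand":-0.1},
    {"tx":0.055,"ty":0,"tz":0,"rx":0,"ry":0,"rz":0,"hand":-0.1},
    {"tx":0.075,"ty":0,"tz":0,"rx":0,"ry":0,"rz":0,"hand":-0.1},
    {"tx":0.09,"ty":0,"tz":0,"rx":0,"ry":0,"rz":0,"hand":-0.1},
    {"tx":0.1,"ty":0,"tz":0,"rx":0,"ry":0,"rz":0,"hand":-0.1},
    {"tx":0.107,"ty":0,"tz":0,"rx":0,"ry":0,"rz":0,"hand":-0.1},
    {"tx":0.114,"ty":0,"tz":0,"rx":0,"ry":0,"rz":0,"hand":-0.1},
  ],
)

```text
t: 15.88
ee_pos: [0.5479, -0.1873, 0.0451]
ee_rot: [-0.0, 1.0, -0.001, -0.0]
force: [-1.0, 0.2, 0.3]
opening: 0.0513
grip_force: 0.8
```

Emit:
drive_tool(
  targets=[
    {"tx":0.005,"ty":0,"tz":0,"rx":0,"ry":0,"rz":0,"hand":-0.1},
    {"tx":0.01,"ty":0,"tz":0,"rx":0,"ry":0,"rz":0,"hand":-0.1},
  ],
)

```text
t: 16.05
ee_pos: [0.5495, -0.1873, 0.0451]
ee_rot: [-0.0, 1.0, -0.001, -0.0]
force: [-1.4, 1.3, -0.9]
opening: 0.0512
grip_force: 0.6
```

Emit:
drive_tool(
  targets=[
    {"tx":0.005,"ty":0,"tz":0,"rx":0,"ry":0,"rz":0,"hand":-0.1},
    {"tx":0.01,"ty":0,"tz":0,"rx":0,"ry":0,"rz":0,"hand":-0.1},
  ],
)

```text
t: 16.22
ee_pos: [0.5503, -0.1873, 0.0451]
ee_rot: [-0.0, 1.0, -0.001, -0.001]
force: [-5.3, -0.8, 3.5]
opening: 0.051
grip_force: 3.0
```

Emit:
drive_tool(
  targets=[
    {"tx":-0.1,"ty":0,"tz":0,"rx":0,"ry":0,"rz":0,"hand":-0.1},
    {"tx":-0.25,"ty":0,"tz":0,"rx":0,"ry":0,"rz":0,"hand":-0.1},
    {"tx":-0.4,"ty":0,"tz":0,"rx":0,"ry":0,"rz":0,"hand":-0.1},
    {"tx":-0.4,"ty":0,"tz":-0.2,"rx":0,"ry":0,"rz":0,"hand":-0.1},
    {"tx":-0.4,"ty":0,"tz":-0.45,"rx":0,"ry":0,"rz":0,"hand":-0.1},
    {"tx":-0.4,"ty":0,"tz":-0.7,"rx":0,"ry":0,"rz":0,"hand":-0.1},
    {"tx":-0.4,"ty":0,"tz":-0.95,"rx":0,"ry":0,"rz":0,"hand":-0.1},
    {"tx":-0.4,"ty":0,"tz":-1,"rx":0,"ry":0,"rz":0,"hand":-0.1},
  ],
)

```text
t: 16.88
ee_pos: [0.4944, -0.1892, 0.2023]
ee_rot: [0.003, 1.0, -0.001, 0.006]
force: [1.1, -0.8, 0.7]
opening: 0.0511
grip_force: 0.0
```

Emit:
drive_tool(
  targets=[
    {"tx":0,"ty":1,"tz":0,"rx":0,"ry":0,"rz":-1,"hand":-0.1},
    {"tx":0,"ty":1,"tz":0,"rx":0,"ry":0,"rz":-1,"hand":-0.1},
    {"tx":0,"ty":1,"tz":0,"rx":0,"ry":0,"rz":-1,"hand":-0.1},
    {"tx":0,"ty":1,"tz":0,"rx":0,"ry":0,"rz":-1,"hand":-0.1},
    {"tx":0,"ty":1,"tz":0,"rx":0,"ry":0,"rz":-1,"hand":-0.1},
    {"tx":0,"ty":1,"tz":0,"rx":0,"ry":0,"rz":-1,"hand":-0.1},
    {"tx":0,"ty":1,"tz":0,"rx":0,"ry":0,"rz":-1,"hand":-0.1},
    {"tx":0,"ty":1,"tz":0,"rx":0,"ry":0,"rz":-1,"hand":-0.1},
  ],
)

```text
t: 17.55
ee_pos: [0.4908, -0.3378, 0.195]
ee_rot: [0.0, 0.924, 0.382, 0.0]
force: [-0.1, 1.1, 0.3]
opening: 0.051
grip_force: 0.0
```

Emit:
drive_tool(
  targets=[
    {"tx":0.61,"ty":0.61,"tz":0,"rx":0,"ry":0,"rz":-1,"hand":-0.1},
    {"tx":0.61,"ty":0.61,"tz":0,"rx":0,"ry":0,"rz":-1,"hand":-0.1},
    {"tx":0.61,"ty":0.61,"tz":0,"rx":0,"ry":0,"rz":-1,"hand":-0.1},
    {"tx":0.61,"ty":0.61,"tz":0,"rx":0,"ry":0,"rz":-1,"hand":-0.1},
    {"tx":0.61,"ty":0.61,"tz":0,"rx":0,"ry":0,"rz":-1,"hand":-0.1},
    {"tx":0.61,"ty":0.61,"tz":0,"rx":0,"ry":0,"rz":-1,"hand":-0.1},
    {"tx":0.61,"ty":0.61,"tz":0,"rx":0,"ry":0,"rz":-1,"hand":-0.1},
    {"tx":0.61,"ty":0.61,"tz":0,"rx":0,"ry":0,"rz":-1,"hand":-0.1},
  ],
)

```text
t: 18.22
ee_pos: [0.6205, -0.3372, 0.1948]
ee_rot: [0.0, 0.708, 0.706, 0.0]
force: [0.1, -0.3, 0.7]
opening: 0.0511
grip_force: 0.0
```

```bash
python3 chk.py f; python3 lid.py
```

```text
top base 1684 [ 0.6292 -0.054 ] [0.1512 0.1809] 0.11 [ 0.5537 -0.1445] [0.705  0.0364]
top up 1747 [ 0.6373 -0.184 ] [0.12   0.0808] 0.23 [ 0.5774 -0.2246] [ 0.6973 -0.1435]
top mill 489 [0.5527 0.2383] [0.0368 0.0486] 54.74 [0.5313 0.2189] [0.5801 0.2647]
scene base 818 [ 0.6356 -0.0453] [0.146  0.1493] 0.57 [ 0.5619 -0.1194] [0.7083 0.0299]
scene up 1229 [ 0.6405 -0.1852] [0.0812 0.1199] 89.9 [ 0.5806 -0.2258] [ 0.7005 -0.1446]
scene mill 373 [0.562  0.2312] [0.0472 0.0337] 22.08 [0.5355 0.2161] [0.5839 0.2517]
lid ((0.6322501301765442, -0.18604853749275208), (0.11051176488399506, 0.1401669681072235), 89.93766784667969)
```

View pics/topf.png

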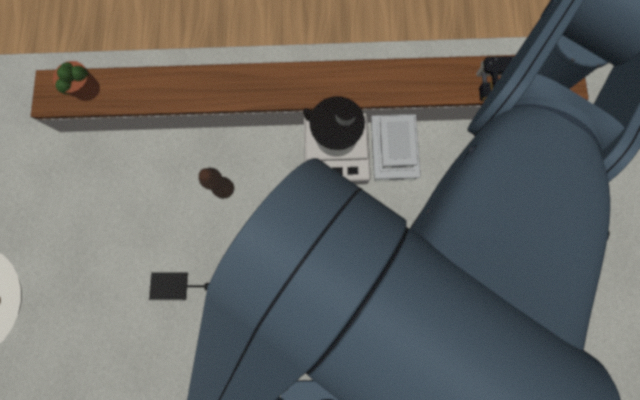

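Top view: the container is against the ledge at (395,147) with a small gap to the processor at x≈370. The gripper is right of it. Descend and slide the container along the ledge.

Emit:
drive_tool(
  targets=[
    {"tx":0,"ty":0,"tz":0.25,"rx":0,"ry":0,"rz":-0.003,"hand":-0.1},
    {"tx":0,"ty":0,"tz":0.5,"rx":0,"ry":0,"rz":-0.003,"hand":-0.1},
    {"tx":0,"ty":0,"tz":0.75,"rx":0,"ry":0,"rz":-0.003,"hand":-0.1},
    {"tx":0,"ty":0,"tz":0.9,"rx":0,"ry":0,"rz":-0.003,"hand":-0.1},
    {"tx":0,"ty":0,"tz":0.98,"rx":0,"ry":0,"rz":-0.003,"hand":-0.1},
    {"tx":0,"ty":0,"tz":0.98,"rx":0,"ry":0,"rz":-0.003,"hand":-0.1},
    {"tx":0,"ty":0,"tz":0.98,"rx":0,"ry":0,"rz":-0.003,"hand":-0.1},
  ],
)

```text
t: 18.95
ee_pos: [0.6203, -0.3379, 0.0487]
ee_rot: [0.0, 0.707, 0.707, 0.0]
force: [0.9, -0.1, 0.8]
opening: 0.0512
grip_force: 0.0
```

Emit:
drive_tool(
  targets=[
    {"tx":0.1,"ty":0,"tz":0,"rx":0,"ry":0,"rz":0,"hand":-0.1},
    {"tx":0.2,"ty":0,"tz":0,"rx":0,"ry":0,"rz":0,"hand":-0.1},
    {"tx":0.3,"ty":0,"tz":0,"rx":0,"ry":0,"rz":0,"hand":-0.1},
    {"tx":0.4,"ty":0,"tz":0,"rx":0,"ry":0,"rz":0,"hand":-0.1},
    {"tx":0.47,"ty":0,"tz":0,"rx":0,"ry":0,"rz":0,"hand":-0.1},
    {"tx":0.52,"ty":0,"tz":0,"rx":0,"ry":0,"rz":0,"hand":-0.1},
    {"tx":0.55,"ty":0,"tz":0,"rx":0,"ry":0,"rz":0,"hand":-0.1},
    {"tx":0.57,"ty":0,"tz":0,"rx":0,"ry":0,"rz":0,"hand":-0.1},
    {"tx":0.585,"ty":0,"tz":0,"rx":0,"ry":0,"rz":0,"hand":-0.1},
    {"tx":0.6,"ty":0,"tz":0,"rx":0,"ry":0,"rz":0,"hand":-0.1},
  ],
)

```text
t: 19.78
ee_pos: [0.6201, -0.2479, 0.0481]
ee_rot: [0.0, 0.707, 0.707, -0.0]
force: [-0.2, -1.2, -0.8]
opening: 0.0511
grip_force: 0.8
```

Emit:
drive_tool(
  targets=[
    {"tx":0.01,"ty":0,"tz":0,"rx":0,"ry":0,"rz":0,"hand":-0.1},
    {"tx":0.02,"ty":0,"tz":0,"rx":0,"ry":0,"rz":0,"hand":-0.1},
    {"tx":0.03,"ty":0,"tz":0,"rx":0,"ry":0,"rz":0,"hand":-0.1},
  ],
)

```text
t: 20.03
ee_pos: [0.62, -0.2438, 0.0481]
ee_rot: [0.0, 0.707, 0.707, -0.0]
force: [1.2, -1.8, -0.3]
opening: 0.0507
grip_force: 0.8
```

Sliding. Now small steps until the force rises.

Emit:
drive_tool(
  targets=[
    {"tx":0.007,"ty":0,"tz":0,"rx":0,"ry":0,"rz":0,"hand":-0.1},
    {"tx":0.014,"ty":0,"tz":0,"rx":0,"ry":0,"rz":0,"hand":-0.1},
  ],
)

```text
t: 20.2
ee_pos: [0.62, -0.2412, 0.0481]
ee_rot: [0.0, 0.707, 0.707, -0.0]
force: [-0.0, -2.3, -0.4]
opening: 0.0512
grip_force: 0.8
```

Emit:
drive_tool(
  targets=[
    {"tx":0.006,"ty":0,"tz":0,"rx":0,"ry":0,"rz":0,"hand":-0.1},
    {"tx":0.006,"ty":0,"tz":0,"rx":0,"ry":0,"rz":0,"hand":-0.1},
  ],
)

```text
t: 20.37
ee_pos: [0.62, -0.2399, 0.0481]
ee_rot: [-0.0, 0.707, 0.707, 0.0]
force: [-0.4, -1.4, -0.3]
opening: 0.0511
grip_force: 0.6
```

Emit:
drive_tool(
  targets=[
    {"tx":0.006,"ty":0,"tz":0,"rx":0,"ry":0,"rz":0,"hand":-0.1},
    {"tx":0.006,"ty":0,"tz":0,"rx":0,"ry":0,"rz":0,"hand":-0.1},
  ],
)

```text
t: 20.53
ee_pos: [0.62, -0.239, 0.0482]
ee_rot: [-0.0, 0.707, 0.707, 0.0]
force: [0.2, -1.3, 0.3]
opening: 0.0514
grip_force: 0.6
```

Emit:
drive_tool(
  targets=[
    {"tx":0.006,"ty":0,"tz":0,"rx":0,"ry":0,"rz":0,"hand":-0.1},
    {"tx":0.006,"ty":0,"tz":0,"rx":0,"ry":0,"rz":0,"hand":-0.1},
  ],
)

```text
t: 20.7
ee_pos: [0.6199, -0.2382, 0.0481]
ee_rot: [-0.0, 0.707, 0.707, -0.0]
force: [-0.4, -1.4, 0.3]
opening: 0.0512
grip_force: 0.9
```

Emit:
drive_tool(
  targets=[
    {"tx":0.004,"ty":0,"tz":0,"rx":0,"ry":0,"rz":0,"hand":-0.1},
    {"tx":0.004,"ty":0,"tz":0,"rx":0,"ry":0,"rz":0,"hand":-0.1},
  ],
)

```text
t: 20.87
ee_pos: [0.6199, -0.2382, 0.0481]
ee_rot: [0.0, 0.707, 0.707, -0.0]
force: [0.3, -3.9, -0.2]
opening: 0.0509
grip_force: 2.0
```

Emit:
drive_tool(
  targets=[
    {"tx":-0.05,"ty":0,"tz":0,"rx":0,"ry":0,"rz":0,"hand":-0.1},
    {"tx":-0.2,"ty":0,"tz":0,"rx":0,"ry":0,"rz":0,"hand":-0.1},
    {"tx":-0.45,"ty":0,"tz":0,"rx":0,"ry":0,"rz":0,"hand":-0.1},
    {"tx":-0.6,"ty":0,"tz":0,"rx":0,"ry":0,"rz":0,"hand":-0.1},
    {"tx":-0.7,"ty":0,"tz":-0.2,"rx":0,"ry":0,"rz":0,"hand":-0.1},
    {"tx":-0.8,"ty":0,"tz":-0.45,"rx":0,"ry":0,"rz":0,"hand":-0.1},
    {"tx":-0.9,"ty":0,"tz":-0.7,"rx":0,"ry":0,"rz":0,"hand":-0.1},
    {"tx":-0.9,"ty":0,"tz":-0.95,"rx":0,"ry":0,"rz":0,"hand":-0.1},
    {"tx":-0.9,"ty":0,"tz":-1,"rx":0,"ry":0,"rz":0,"hand":-0.1},
    {"tx":-0.9,"ty":0,"tz":-1,"rx":0,"ry":0,"rz":0,"hand":-0.1},
  ],
)

```text
t: 21.7
ee_pos: [0.6216, -0.374, 0.2029]
ee_rot: [0.004, 0.707, 0.707, 0.001]
force: [-0.0, -0.2, 0.2]
opening: 0.0512
grip_force: 0.0
```

```bash
python3 chk.py g; python3 lid.py; python3 -c "
import cv2
a=cv2.imread('pics/topg.png')[100:200,290:440];b=cv2.imread('pics/sceneg.png')[160:310,240:440]
cv2.imwrite('pics/gg.png',cv2.hconcat([cv2.resize(a,(400,267),interpolation=2),cv2.resize(b,(356,267),interpolation=2)]))"
```

```text
top base 1133 [ 0.6297 -0.0505] [0.1493 0.1744] 0.01 [ 0.555  -0.1377] [0.7043 0.0367]
top up 1738 [ 0.6374 -0.1739] [0.0807 0.12  ] 89.68 [ 0.5774 -0.2145] [ 0.6974 -0.1336]
top mill 484 [0.5526 0.2384] [0.0377 0.0488] 53.53 [0.532  0.2187] [0.5801 0.2648]
scene base 848 [ 0.6326 -0.0564] [0.1748 0.1513] 89.83 [ 0.5572 -0.1441] [0.7083 0.0312]
scene up 1142 [ 0.6508 -0.175 ] [0.082  0.0989] 89.64 [ 0.6011 -0.2161] [ 0.7001 -0.1338]
scene mill 371 [0.5615 0.2327] [0.0465 0.0312] 25.15 [0.5342 0.2162] [0.5832 0.25  ]
lid ((0.6316239237785339, -0.1790483146905899), (0.14067062735557556, 0.10537166893482208), 0.15832674503326416)
```

View pics/gg.png

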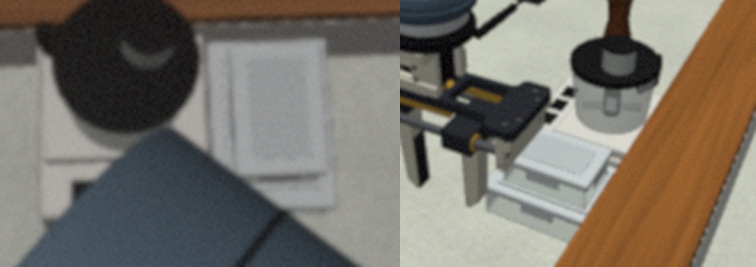

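The picture shows the stack right beside the base, edges touching at x≈208 in the left half, and both against the ledge. The processor and mill readings are unchanged since the last check, and the robot is clear.

```bash
python3 -c "
from rig import *
print(hand_in())"
```

```text
the job is handed in; nothing more can be done
None
```

The job is handed in: by the last camera and force readings the processor is flat against the ledge, and the container stack, upper one still on top, is flat against the ledge and touching the processor's side; no verdict came back.

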